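# Present a copper garden flower to the inspection scope

## Task

Turn the scope's focus knob until its white pointer meets the red mark, so that the scope is focused for the job. Then draw the copper flower out of the wooden rack, turn it level with its face up and its back to the scope, and finish while still holding it steady in the gripper, clear of everything else, with the flower head centred about 10 cm above the scope's glass window. Leave the focus on the mark, and leave the steel star, the oil bottle and the wax jar where they are.

Things in the scene. Friction and masses are not known exactly. Their poses are not given: they have to be found in the camera images.
- flower: Copper flower: head disc 84 mm wide, brass centre, on a square steel stem 12 x 12 x 170 mm; 0.12-0.25 kg. Origin: mid-stem, the place to grip. +x along the stem to the head, +z normal of the face. Head: centre x = 85, z = 6 to 10 mm, so its rim begins at x = 43. Starts in either rack hole, leaning 45 deg, origin 97 mm high, stem 45 mm deep: pull out along +x.
- flower_head (a point): Centre of the copper flower's head (85 mm along +x and 8 mm along +z from the flower's origin); axes as the flower.
- flower_foot (a point): Lower end of the flower's stem (x = -85 mm); axes as the flower.
- star: Bystander: a bright steel five-pointed star 82 mm across on the same stem, with the same frame as the flower (head centre at x = 85 mm), standing likewise in the rack's other hole, 130 mm from the flower.
- rack: Fixed wooden rack: grey board 160 x 250 x 12 mm (x = -100 to 60 mm; origin on its underside, mid-y) with a bar along y of 50 x 55 mm section tilted 45 deg. Two square holes 14 mm wide, 45 mm deep, at y = +65 and -65, mouths at x = -28, z = 69 mm, axes pointing out along (+x, +z) at 45 deg. The bar's top edge is at x = -46, z = 86 mm. Stands on the robot's left or right.
- scope: Fixed inspection scope: a flat white box 150 (x) x 230 (y) x 50 (z) mm that looks straight up through a window. Origin: centre of its underside on the table, z up. The window is at y = -60 mm, the focus knob's axis at x = 0, y = +60 mm. It stands on the other side from the rack.
- window (a point): Centre of the scope's window (dark green glass 56 mm square in a black frame), on the top face, 50 mm above the table; axes as the scope.
- focus (a joint): Focus knob angle in rad, range 0 to 2.8, growing clockwise seen from above. At 0 the white pointer points to the scope's -x; the red mark on the grey dial is at 1.4 (the pointer then nearly points to the scope's +y); white ticks are only scale marks. Starts at 0.15 to 0.9. Stays where left; friction 0.04 N m.
- focus_grip (a point): Grip point on the knob's axis, 83 mm above the table. The black knob: a disc of 28 mm radius (top 60 mm above the table) with an upright bar grip 50 mm long, 14 mm wide, its top 90 mm above the table. x runs along the bar and turns with it (the pointer is at the -x end); z is up. Pinch the bar across its 14 mm width.
- oil_bottle: Bystander: black oil bottle with red label and cap, 44 mm across, 110 mm tall, 0.3 kg, origin at the centre of its underside; beyond the rack and scope.
- wax_jar: Bystander: amber jar with brass-coloured lid, 60 mm across, 60 mm tall, 0.3 kg, origin at the centre of its underside; beyond the rack and scope.

How it is judged (in metres and radians):
On the way, in this order (a step that is already met when the one before it is completed fails the run):
1. the focus pointer is on the red mark, the flower still in its rack (value of joint focus between 1.3 and 1.5 rad and distance of flower from where it was at the start of the episode below 0.03 m), for 0.2 s.
2. the flower is drawn out of the rack by the gripper (contact force between the fingers and flower above 1 N and height (world z) of flower_foot above 0.1 m and contact force between flower and rack below 0.1 N), for 0.2 s.
At the end, for the whole second after the job is handed in: The focus knob is within 0.1 rad of the red mark; the flower is held by the fingers, still, face up and level within 15 degrees, its head centre within 35 mm sideways of the window's centre and 60 to 140 mm above the glass, touching neither scope, rack nor bystanders (value of joint focus between 1.3 and 1.5 rad and contact force between the fingers and flower above 1 N and angle between flower's own z axis and vertical below 0.26 rad and horizontal distance between flower_head and window below 0.035 m and z of flower_head in the frame of scope between 0.11 and 0.19 m and linear speed of flower below 0.03 m/s and angular speed of flower below 0.2 rad/s and contact force between flower and scope below 0.1 N and contact force between flower and rack below 0.1 N and contact force between flower and star below 0.1 N and contact force between flower and oil_bottle below 0.1 N and contact force between flower and wax_jar below 0.1 N); the arm keeps its last pose, push and grip.
It fails at once if the steel star is disturbed (moved over 25 mm) (distance of star from where it was at the start of the episode above 0.025 m).
It fails at once if the oil bottle is disturbed (moved over 25 mm) (distance of oil_bottle from where it was at the start of the episode above 0.025 m).
It fails at once if the wax jar is disturbed (moved over 25 mm) (distance of wax_jar from where it was at the start of the episode above 0.025 m).
It also fails if it takes over 72 s, if anything falls off the work surface, if the arm or the gripper's body presses on something with over 40 N, if the wrist force passes 120 N, or if a joint passes its speed limit or range.

## Robot

A 7-joint arm with a two-finger parallel gripper is mounted at the origin on the work surface. World frame = base frame: x ahead of the robot, y to its left, z up, the work surface at z = 0. Lengths are in mm, angles in rad, forces in N, time in s.
With the tool pointing down it reaches from about 400 to 875 mm from the base axis. Payload 4.4 kg.
Tool frame: the origin (TCP) lies midway between the tips of the shut fingers; the grasp point (between the pads) lies 19 mm behind it (ctrl.grip_point_offset is the distance from the TCP to the grasp point, in mm); z points along the fingers, y is the line along which they close (so a half turn about z gives the same grasp; the last joint's range is limited). The gripper opens to 85 mm and grips with 20 to 120 N. Pads are 22 mm wide; open, the fingers measure 114 mm over their backs; the gripper's body (76 mm by 85 mm) begins 54 mm behind the grasp point. The pads swing forward as they close: fully open they stand 13 mm farther back than shut.
Start: joints at [1.207, 0.628, 0.038, 1.517, -0.027, 0.996, -0.02], TCP at [190.749, -621.396, 231.313] pointing down, gripper open.
Joint ranges: [-3.06, 3.06], [-0.37, 2.12], [-1.25, 1.32], [0.18, 2.47], [-1.1, 4.24], [0.23, 1.98], [-2.94, 2.94]. Speed limits (rad/s): [2.57, 2.57, 3.14, 3.14, 3.14, 3.14, 3.14].

## Interface

Orientations are given as [roll, pitch, yaw] about the fixed x, y, z axes, in that order (R = Rz(yaw) Ry(pitch) Rx(roll)).
In Python, from cell import ctrl gives the robot as it stands.
- The arm moves only by the shell command python3 nudge.py 'ROWS'. ROWS is one flat JSON list of numbers that holds 1 to 12 rows one after another, with no inner brackets; each row has 7 numbers: dx, dy, dz in shares of the most that a row can go, 1 being 50 mm, then a rotation vector rx, ry, rz in rad, then the finger opening in mm; each row shifts and turns the commanded pose from where the row before left it, along the tool's axes as they then stand; what a row does not reach is not made up. A row lasts 1/10 s, in which the tool goes at most 50 mm and 0.15 rad, less where a joint would pass 70% of its speed; a pose out of reach is approached as far as the arm can. The fingers move at their own pace and stop on an object; the grip force is fixed at half the most. Time passes only in rows, so rows that do not move let the fingers close. It prints the time, the measured TCP pose, the force, the opening and the grip force at its end. Input that does not fit is refused with a message, and nothing moves.
- ctrl.read_state(): the state, without advancing time (a new reading comes with each control period).
- ctrl.get_image(name): name is "scene" or "top"; returns the picture (400x640x3 uint8, blue, green, red); there is no depth.
- ctrl.calibration(name): a dict with "fx", "fy", "cx", "cy" (pixels), "rvec" (rotation vector, rad) and "tvec" (3), from world to camera coordinates, as OpenCV has them. Camera axes: x right, y down, z forward; pixel columns grow to the right and rows downward; lengths in mm; the calibration is good to about 2 mm. A picture is of the moment at which its call begins. calibration takes no time and is no camera call.
- ctrl.finish_job(): hands the job in; it is judged then, once.
The state is a dict: "clock": time; "qpos": joint angles; "qd": joint speeds; "tau": joint torques, N m; "eef_pos": TCP position; "tool_rot": TCP orientation; "force": force on the tool from outside, world axes, zero at the start; "torque": the same for the moment, N m; "width": finger opening in mm; "gripper_force": force on a finger pad.
Only numpy, scipy, OpenCV 4.12 (cv2) and the standard library are available. Lean on these libraries where they do the work, as an engineer would, in place of code of your own. Each camera call takes 0.05 s, during which the arm holds its last target. There are 200 camera calls.

## Working session

There is one attempt and no reset: what is moved stays moved. The work goes in short steps, Python scripts to look and compute and a shell command to move; the robot and the scene stay as the last step left them, time stands still between calls to the robot, and variables do not carry over. Pictures are saved under pics/ and viewed, at most 10 in all, crops included, and the job is handed in when it is done.

```bash
ls; mkdir -p pics; python3 - <<'E'
from cell import ctrl
import cv2
for n in("scene","top"):
    cv2.imwrite(f"pics/{n}0.png",ctrl.get_image(n)); print(n,ctrl.calibration(n))
print(ctrl.read_state())
E
```

```text
cell.py
nudge.py
pics
scene {'fx': 421.5742682653919, 'fy': 421.5742682653919, 'cx': 318.69380888492583, 'cy': 207.49069780245452, 'rvec': array([ 1.77094733,  1.74923903, -0.7462738 ]), 'tvec': array([  28.80865044, -365.26360789, 1600.39848296])}
top {'fx': 423.30382963060504, 'fy': 423.30382963060504, 'cx': 319.7206278101395, 'cy': 199.3683187859623, 'rvec': array([ 2.10898449, -2.16632985,  0.16304787]), 'tvec': array([  6.0008996 , 615.70222023, 937.73946899])}
{'clock': 0.1, 'qpos': array([ 1.20722486,  0.62927601,  0.03845106,  1.51822396, -0.02701061,
        0.99630256, -0.01998943]), 'qd': array([-3.41204222e-04, -2.68117446e-03, -1.99522728e-03, -3.04147522e-03,
        1.05846880e-03,  5.56917117e-04,  2.61223442e-05]), 'tau': array([ 2.11051694e-03, -5.64539337e+01,  1.23012576e+00, -1.93976730e+01,
        1.12891750e-02,  5.40955109e-03,  2.78834619e-05]), 'eef_pos': array([ 190.57526316, -620.87079113,  230.48073937]), 'tool_rot': array([-3.13990085e+00,  1.20587570e-05,  2.97772174e-01]), 'force': array([-0.59075662, -0.40628729, -0.89724966]), 'torque': array([-0.01841762, -0.01139609,  0.05879143]), 'gripper_force': 0.0, 'width': 85.60439520122216}
```

View pics/scene0.png

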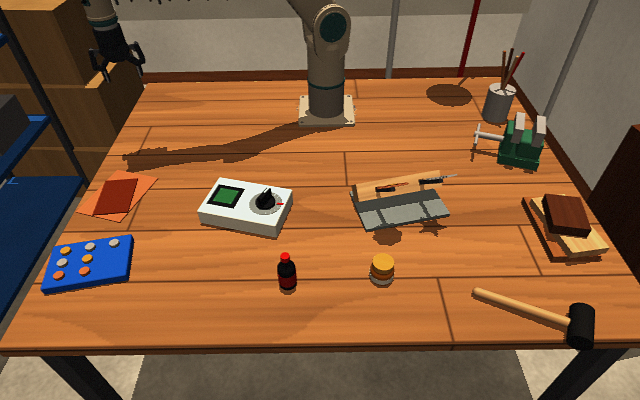

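View pics/top0.png

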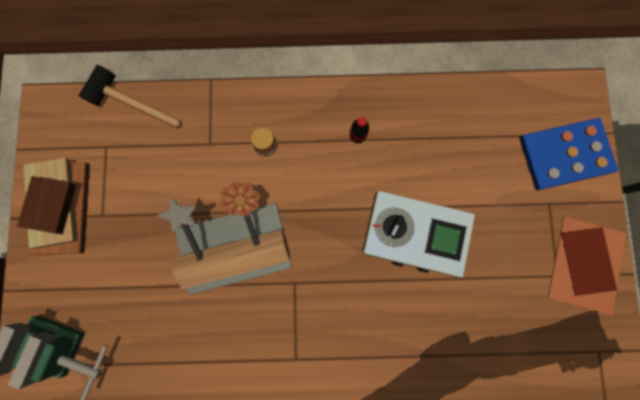

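The top view shows the scope at about (420,235), with its knob at (396,227) and window at (446,239). The rack is at about (232,247), with the flower at (240,199) and the star at (178,214). The bottle is at (360,130) and the jar at (262,138). I'll enlarge the scope and rack next.

```bash
python3 - <<'E'
import cv2,numpy as np
t=cv2.imread("pics/top0.png");s=cv2.imread("pics/scene0.png")
a=cv2.resize(t[180:290,355:485],None,fx=6,fy=5.4,interpolation=cv2.INTER_CUBIC)
a=cv2.resize(t[185:285,355:485],(780,600),interpolation=cv2.INTER_CUBIC)
b=cv2.resize(t[170:300,150:310],(738,600),interpolation=cv2.INTER_CUBIC)
cv2.imwrite("pics/c1.png",a);cv2.imwrite("pics/c2.png",b)
E
```

```text
(no output)
```

View pics/c1.png

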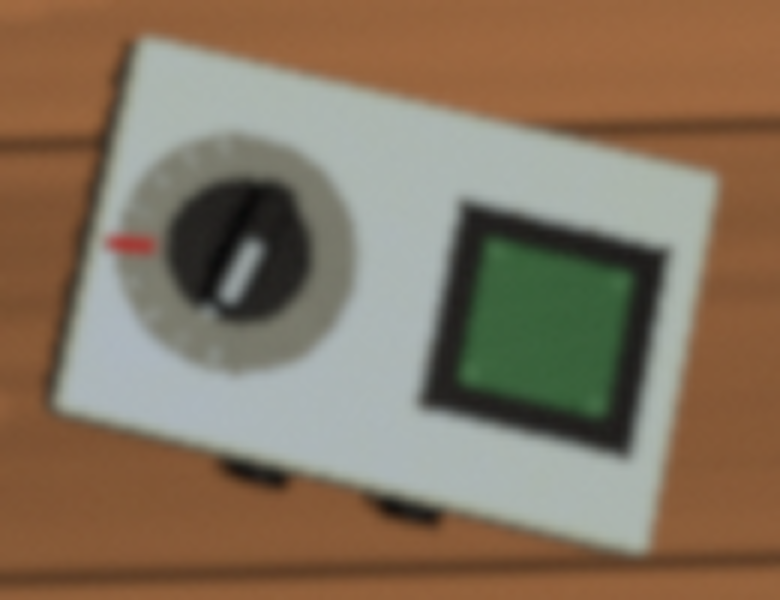

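View pics/c2.png

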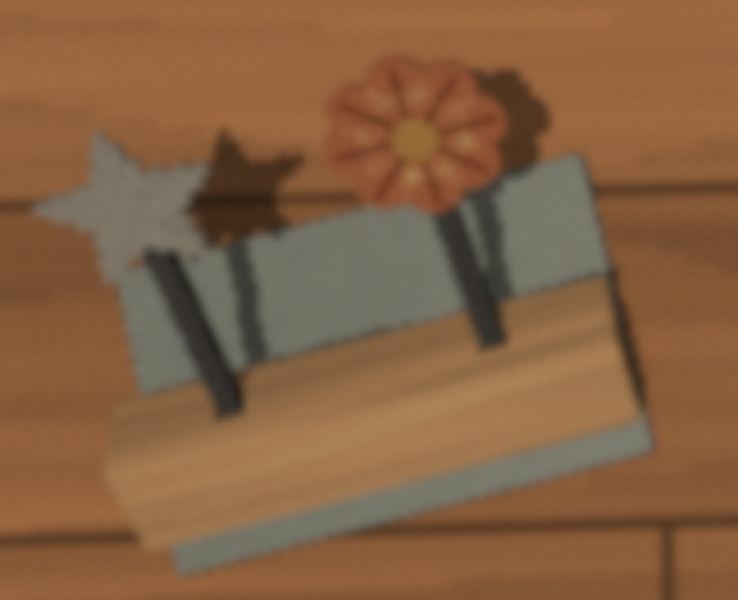

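The scope crop (6x) shows the face corners at (143,38), (718,175), (648,553) and (52,408). The window is at about (546,327), and the white pointer runs from (258,240) to (230,300). In the rack crop (4.61x), the flower's head is at (415,140), its stem enters the hole at (490,345), and the star's stem enters at (230,412).

```bash
cat > h.py <<'E'
import numpy as np,cv2
from scipy.optimize import least_squares
from scipy.spatial.transform import Rotation as Rn
from cell import ctrl
def proj(n,P):
    c=ctrl.calibration(n);K=np.array([[c['fx'],0,c['cx']],[0,c['fy'],c['cy']],[0,0,1.]])
    return cv2.projectPoints(np.array(P,float).reshape(-1,1,3),c['rvec'],c['tvec'],K,None)[0].reshape(-1,2)
def bp(n,px,z):
    c=ctrl.calibration(n);R=cv2.Rodrigues(c['rvec'])[0];o=-R.T@c['tvec']
    d=R.T@np.array([(px[0]-c['cx'])/c['fx'],(px[1]-c['cy'])/c['fy'],1]);return o+d*(z-o[2])/d[2]
def W(p,L):
    c,s=np.cos(p[2]),np.sin(p[2]);L=np.array(L,float);return np.c_[p[0]+c*L[:,0]-s*L[:,1],p[1]+s*L[:,0]+c*L[:,1],L[:,2]]
def fit(px,L,p0):
    r=least_squares(lambda p:(proj("top",W(p,L))-px).ravel(),p0,x_scale=[100,100,1]);print(np.round(r.x,3),"res",np.round(r.fun.reshape(-1,2),1).tolist());return r.x
E
python3 - <<'E'
from h import *
c1=lambda L:np.array(L)/6+[355,185]
c2=lambda L:np.array(L)/4.6125+[150,170]
pts=c1([(143,38),(718,175),(648,553),(52,408),(546,327)])
print([bp("top",p,50).round(0).tolist() for p in pts])
for fl in(1,-1):
  L=[(75,115,50),(75,-115,50),(-75,-115,50),(-75,115,50),(0,-60,50)]
  L=[(fl*a,fl*b if i<4 else b*fl,z) for i,(a,b,z) in enumerate(L)]
  p=fit(pts,L,[550,-150,0.2])
  # knob
  print("window",W(p,[(0,-60,50)]),"knob",W(p,[(0,60,83)]))
kp=c1([(258,240),(230,300)]);w=[bp("top",q,90) for q in kp];print("ptr",w,"dir",np.arctan2(*(w[1]-w[0])[[1,0]]),proj("top",W(p,[(0,-60,83)]))) 
print("dial",bp("top",c1([(238,253)])[0],50),"red in/out",[bp("top",q,50) for q in c1([(108,242),(155,246)])])
m=c2([(580,155),(650,450),(180,573),(490,343),(230,410)])
L=[(60,-125,12),(-100,-125,12),(-100,125,12),(-28,-65,69),(-28,65,69)]
r=fit(m,L,[550,200,.1])
c=W(r,[(-28,-65,69)])[0];ax=np.array([np.cos(r[2]),np.sin(r[2]),1])/2**.5
print("mouth",c,"origin",c+40*ax,"head",c+125*ax+8*np.array([-ax[0],-ax[1],ax[2]]),"px",proj("top",c+125*ax+8*np.array([-ax[0],-ax[1],ax[2]])),c2([(415,140)]))
print("jar",bp("top",(262,138),60),"bottle",bp("top",(361,124),110))
E
```

```text
[[631.0, -149.0, 50.0], [571.0, -367.0, 50.0], [429.0, -329.0, 50.0], [489.0, -107.0, 50.0], [515.0, -297.0, 50.0]]
[ 5.30082e+02 -2.38132e+02 -2.67000e-01] res [[-0.8, -0.9], [0.8, -0.5], [0.2, 0.7], [0.0, 0.4], [-0.3, 0.2]]
window [[ 514.23856294 -296.00194681   50.        ]] knob [[ 545.92593722 -180.26124389   83.        ]]
[ 530.082 -238.132    2.874] res [[-0.8, -0.9], [0.8, -0.5], [0.2, 0.7], [0.0, 0.4], [-0.3, 0.2]]
window [[ 545.9259372  -180.26124387   50.        ]] knob [[ 514.23856292 -296.00194678   83.        ]]
ptr [array([ 547.11301776, -181.72732849,   90.        ]), array([ 525.37207158, -170.27118164,   90.        ])] dir 2.6566270273862154 [[396.81456536 225.85311382]]
dial [ 545.99125841 -181.04937701   50.        ] red in/out [array([ 551.55390778, -131.49172758,   50.        ]), array([ 549.53264005, -149.41983178,   50.        ])]
[5.28346e+02 2.03955e+02 2.27000e-01] res [[0.1, -0.4], [0.9, 0.6], [-1.0, 1.1], [0.1, -0.7], [-0.1, -0.6]]
mouth [515.69153641 134.3213339   69.        ] origin [543.2503554  140.68619804  97.28427125] head [596.30108197 152.93856151 163.0452019 ] px [[240.11418104 202.10330325]] [[239.97289973 200.35230352]]
jar [763.9355042 121.6347056  60.       ] bottle [ 774.49029731 -107.74189663  110.        ]
```

The scope sits at yaw −0.267 and the knob reads about 0.22 rad, so it needs about 1.18 rad clockwise. The rack fits within 1 px, and the predicted flower head agrees with what I see to 2 px. Next I move above the knob.

```bash
cat >> h.py <<'E'
def delta(tp,R=None,axes=None):
    """tool-frame shift to TCP tp; rotation vector to R"""
    s=ctrl.read_state();A=Rn.from_euler('xyz',s['tool_rot'])
    print("t",s['clock'],"pos",s['eef_pos'].round(1),"rpy",s['tool_rot'].round(3),"w",round(s['width'],1),"q",s['qpos'].round(2))
    print("shift now-axes",A.inv().apply(np.array(tp)-s['eef_pos']).round(1))
    if R is not None:
        R=Rn.from_matrix(R) if isinstance(R,np.ndarray) else R
        print("shift after-axes",R.inv().apply(np.array(tp)-s['eef_pos']).round(1),"rotvec",(A.inv()*R).as_rotvec().round(3))
E
python3 -c "
from h import *
delta([546,-180.3,160],Rn.from_euler('xyz',[np.pi,0,2.657]))"
```

```text
t 0.1 pos [ 190.6 -620.9  230.5] rpy [-3.14   0.     0.298] w 85.6 q [ 1.21  0.63  0.04  1.52 -0.03  1.   -0.02]
shift now-axes [ 469.  -316.8   71. ]
shift after-axes [-109.3  555.4   70.5] rotvec [-1.000e-03 -2.000e-03 -2.359e+00]
```

The rows are not in the units I measure in: shifts go in shares of 50 mm. I convert before sending: 39 mm is 0.78, -26.4 mm is -0.528.

```bash
python3 nudge.py '[0.78, -0.528, 0.116, 0, 0, 0, 85, 0.78, -0.528, 0.116, 0, 0, 0, 85, 0.78, -0.528, 0.116, 0, 0, 0, 85, 0.78, -0.528, 0.116, 0, 0, 0, 85, 0.78, -0.528, 0.116, 0, 0, 0, 85, 0.78, -0.528, 0.116, 0, 0, 0, 85, 0.78, -0.528, 0.116, 0, 0, 0, 85, 0.78, -0.528, 0.116, 0, 0, 0, 85, 0.78, -0.528, 0.116, 0, 0, 0, 85, 0.78, -0.528, 0.116, 0, 0, 0, 85, 0.78, -0.528, 0.116, 0, 0, 0, 85, 0.78, -0.528, 0.116, 0, 0, 0, 85]'
python3 nudge.py '[0, 0, 0, 0, 0, -0.14, 60, 0, 0, 0, 0, 0, -0.14, 60, 0, 0, 0, 0, 0, -0.14, 60, 0, 0, 0, 0, 0, -0.14, 60, 0, 0, 0, 0, 0, -0.14, 60, 0, 0, 0, 0, 0, -0.14, 60, 0, 0, 0, 0, 0, -0.14, 60, 0, 0, 0, 0, 0, -0.14, 60, 0, 0, 0, 0, 0, -0.14, 60, 0, 0, 0, 0, 0, -0.14, 60, 0, 0, 0, 0, 0, -0.14, 60, 0, 0, 0, 0, 0, -0.14, 60]'
python3 nudge.py '[0, 0, 0, 0, 0, -0.14, 50, 0, 0, 0, 0, 0, -0.14, 50, 0, 0, 0, 0, 0, -0.14, 50, 0, 0, 0, 0, 0, -0.14, 50, 0, 0, 0, 0, 0, -0.12, 50, 0, 0, 0, 0, 0, 0, 50, 0, 0, 0, 0, 0, 0, 50, 0, 0, 0, 0, 0, 0, 50]'
python3 -c "
from h import *
delta([546,-180.3,66],Rn.from_euler('xyz',[np.pi,0,2.657]))"
```

```text
clock: 1.3
eef_pos: [546.0, -179.5, 161.2]
tool_rot: [-3.141, 0.0, 0.298]
force: [0.9, -1.6, 0.1]
width: 84.8
gripper_force: 0.0
clock: 2.5
eef_pos: [544.9, -181.3, 161.4]
tool_rot: [-3.141, -0.0, 1.983]
force: [0.3, -0.7, -0.5]
width: 59.9
gripper_force: 0.0
clock: 3.3
eef_pos: [545.1, -181.3, 161.6]
tool_rot: [-3.141, -0.0, 2.656]
force: [0.8, -0.3, 0.3]
width: 50.4
gripper_force: 0.0
t 3.3 pos [ 545.1 -181.3  161.6] rpy [-3.141 -0.     2.656] w 50.4 q [ 0.66  0.68 -0.62  1.79  0.51  0.84  0.88]
shift now-axes [-0.3  1.3 95.6]
shift after-axes [-0.3  1.3 95.6] rotvec [-0.    -0.    -0.001]
```

To row units: 25 mm is 0.5, 20 mm is 0.4.

```bash
python3 nudge.py '[0, 0.026, 0.5, 0, 0, 0, 50, 0, 0, 0.5, 0, 0, 0, 50, 0, 0, 0.4, 0, 0, 0, 50, 0, 0, 0.3, 0, 0, 0, 50, 0, 0, 0.2, 0, 0, 0, 50, 0, 0, 0, 0, 0, 0, 50, 0, 0, 0, 0, 0, 0, 40, 0, 0, 0, 0, 0, 0, 30, 0, 0, 0, 0, 0, 0, 20]'
python3 nudge.py '[0, 0, 0, 0, 0, 0, 0, 0, 0, 0, 0, 0, 0, 0, 0, 0, 0, 0, 0, 0, 0, 0, 0, 0, 0, 0, 0, 0, 0, 0, 0, 0, 0, 0, 0, 0, 0, 0, 0, 0, 0, 0, 0, 0, 0, 0, 0, 0, 0, 0, 0, 0, 0, 0, 0, 0]'
```

```text
clock: 4.2
eef_pos: [546.4, -180.3, 67.6]
tool_rot: [3.141, 0.002, 2.658]
force: [0.8, 0.5, 0.3]
width: 19.7
gripper_force: 0.0
clock: 5.0
eef_pos: [547.2, -178.4, 67.8]
tool_rot: [3.139, 0.002, 2.659]
force: [0.5, 5.2, 7.4]
width: 12.6
gripper_force: 61.0
```

```bash
python3 nudge.py '[0, 0, 0, 0, 0, 0.1, 0, 0, 0, 0, 0, 0, 0.1, 0, 0, 0, 0, 0, 0, 0.1, 0, 0, 0, 0, 0, 0, 0.1, 0, 0, 0, 0, 0, 0, 0.1, 0, 0, 0, 0, 0, 0, 0.1, 0, 0, 0, 0, 0, 0, 0.1, 0, 0, 0, 0, 0, 0, 0.1, 0, 0, 0, 0, 0, 0, 0.1, 0, 0, 0, 0, 0, 0, 0.1, 0, 0, 0, 0, 0, 0, 0.1, 0, 0, 0, 0, 0, 0, 0.08, 0]'
python3 nudge.py '[0, 0, 0, 0, 0, 0, 0, 0, 0, 0, 0, 0, 0, 0, 0, 0, 0, 0, 0, 0, 0, 0, 0, 0, 0, 0, 0, 0]'
python3 nudge.py '[0, 0, 0, 0, 0, 0, 30, 0, 0, 0, 0, 0, 0, 50, 0, 0, 0, 0, 0, 0, 50, 0, 0, 0, 0, 0, 0, 50, 0, 0, -0.6, 0, 0, 0, 50, 0, 0, -0.8, 0, 0, 0, 50, 0, 0, -0.8, 0, 0, 0, 50]'
```

```text
clock: 6.2
eef_pos: [548.9, -177.4, 67.9]
tool_rot: [3.136, -0.003, 1.477]
force: [4.0, 7.1, 3.5]
width: 12.9
gripper_force: 60.7
clock: 6.6
eef_pos: [548.9, -177.4, 67.9]
tool_rot: [3.136, -0.003, 1.48]
force: [3.4, 5.7, 3.4]
width: 12.7
gripper_force: 60.7
clock: 7.3
eef_pos: [545.0, -180.2, 177.5]
tool_rot: [-3.14, -0.0, 1.477]
force: [0.1, -0.1, 0.5]
width: 50.0
gripper_force: 0.0
```

To row units: -40 mm is -0.8, 40 mm is 0.8.

```bash
python3 nudge.py '[0, 0, -0.8, 0, 0, 0, 60, 0.4, 0.2, -0.8, 0, 0, 0.1, 60, 0.8, 0.4, 0, 0, 0, 0.13, 60, 0.8, 0.4, 0, 0, 0, 0.13, 70, 0.8, 0.2, 0, 0, 0, 0.13, 70, 0.8, 0, 0, 0, 0, 0.13, 70, 0, 0, 0, 0, 0, 0.13, 70, 0, 0, 0, 0, 0, 0.13, 70, 0, 0, 0, 0, 0, 0.13, 70, 0, 0, 0, 0, 0, 0.13, 70, 0, 0, 0, 0, 0, 0.13, 70, 0, 0, 0, 0, 0, 0.1, 70]'
cat >> h.py <<'E'
def frame(y):
    c,s=np.cos(y),np.sin(y);fx=np.array([c,s,1])/2**.5;fz=np.array([-c,-s,1])/2**.5;fy=np.array([-s,c,0]);return fx,fy,fz
E
python3 - <<'E'
from h import *
t=ctrl.get_image("top");cv2.imwrite("pics/t2.png",cv2.resize(t[185:285,355:485],(780,600),interpolation=cv2.INTER_CUBIC))
fx,fy,fz=frame(.227);o=np.array([543.3,140.7,97.3])
R=np.c_[fx,-fy,-fz]
delta(o+4*fx-19*fz+130*fz,R)
E
```

```text
clock: 8.5
eef_pos: [664.7, -29.4, 256.4]
tool_rot: [3.141, 0.001, 0.103]
force: [0.5, 0.6, 0.3]
width: 70.0
gripper_force: 0.0
t 8.55 pos [664.8 -29.3 256.4] rpy [3.141e+00 1.000e-03 1.000e-01] w 70.2 q [-0.04  0.63  0.08  1.44 -0.05  1.07 -1.42]
shift now-axes [-178.9 -171.7   77.9]
shift after-axes [-165.1 -193.   -55.1] rotvec [ 0.05   0.785 -0.121]
```

View pics/t2.png

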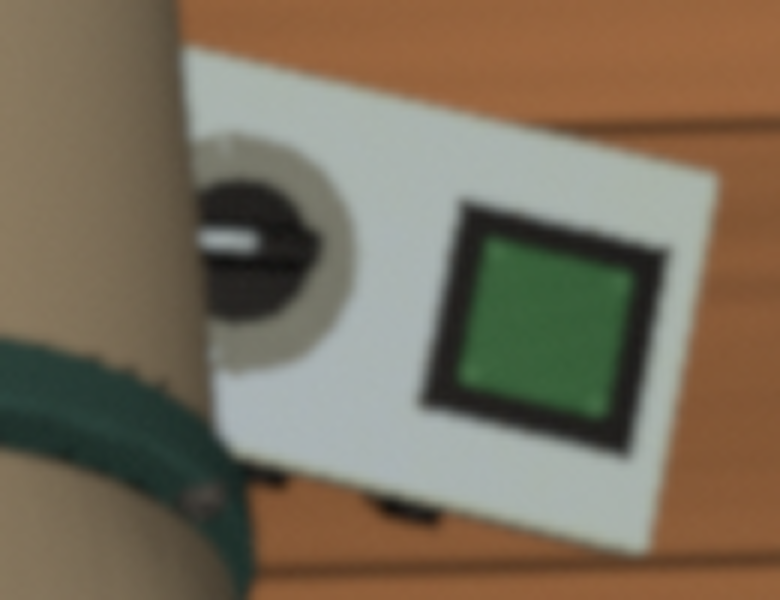

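The pointer now runs from (258,242) to (200,238), in line with the red mark at about (130,244). The focus is set. Next is the pre-grasp for the flower.

To row units: -36 mm is -0.72, -35 mm is -0.7.

```bash
python3 nudge.py '[-0.72, -0.68, 0, 0, 0, 0, 70, -0.72, -0.68, 0, 0, 0, 0, 70, -0.72, -0.68, 0, 0, 0, 0, 70, -0.72, -0.68, 0, 0, 0, 0, 70, -0.7, -0.7, 0, 0, 0, 0, 70, 0, 0, 0, 0.006, 0.1, -0.015, 70, 0, 0, 0, 0.006, 0.1, -0.015, 70, 0, 0, 0, 0.006, 0.1, -0.015, 70, 0, 0, 0, 0.006, 0.1, -0.015, 70, 0, 0, 0, 0.006, 0.1, -0.015, 70, 0, 0, 0, 0.006, 0.1, -0.015, 70, 0, 0, 0, 0.006, 0.1, -0.015, 70]'
python3 nudge.py '[0, 0, 0, 0.007, 0.086, -0.015, 70, 0, 0, 0, 0, 0, 0, 70, 0, 0, 0, 0, 0, 0, 70, 0, 0, 0, 0, 0, 0, 70]'
python3 - <<'E'
from h import *
fx,fy,fz=frame(.227);o=np.array([543.3,140.7,97.3])
delta(o+4*fx-19*fz+130*fz,np.c_[fx,-fy,-fz])
E
```

```text
clock: 9.75
eef_pos: [462.1, 104.9, 248.9]
tool_rot: [3.108, -0.435, 0.183]
force: [0.3, -0.2, 0.2]
width: 69.9
gripper_force: 0.0
clock: 10.15
eef_pos: [463.6, 102.3, 252.9]
tool_rot: [3.104, -0.467, 0.189]
force: [-0.4, -0.1, -0.9]
width: 70.0
gripper_force: 0.0
t 10.15 pos [463.6 102.3 252.9] rpy [ 3.104 -0.467  0.189] w 70.0 q [-0.06  0.21 -0.35  2.36  0.99  0.24 -2.72]
shift now-axes [-24.6 -22.4  70. ]
shift after-axes [-45.  -19.4  60. ] rotvec [ 0.059  0.318 -0.025]
```

The arm can't fold to the full 45° tilt at this standoff. A tilt of about 22° still closes across the stem and clears the head, so I'll use that.

```bash
cat >> h.py <<'E'
def gr(back,tilt=.38,along=4):
    fx,fy,fz=frame(.227);o=np.array([543.3,140.7,97.3]);R=Rn.from_euler('xyz',[np.pi,-tilt,.227]);z=R.apply([0,0,1])
    delta(o+along*fx+(19-back)*z,R)
E
python3 -c "
from h import *
gr(0);gr(110)"
```

```text
t 10.15 pos [463.6 102.3 252.9] rpy [ 3.104 -0.467  0.189] w 70.0 q [-0.06  0.21 -0.35  2.36  0.99  0.24 -2.72]
shift now-axes [  8.3 -30.3 194.1]
shift after-axes [ 26.1 -19.4 193.9] rotvec [ 0.053 -0.087 -0.037]
t 10.15 pos [463.6 102.3 252.9] rpy [ 3.104 -0.467  0.189] w 70.0 q [-0.06  0.21 -0.35  2.36  0.99  0.24 -2.72]
shift now-axes [ 18.  -24.7  84.7]
shift after-axes [ 26.1 -19.4  83.9] rotvec [ 0.053 -0.087 -0.037]
```

```bash
python3 nudge.py '[0, 0, 0, 0.027, -0.044, -0.019, 70, 0, 0, 0, 0.026, -0.043, -0.018, 70, 0.18, -0.14, 0.4, 0, 0, 0, 70, 0.18, -0.14, 0.4, 0, 0, 0, 70, 0.16, -0.1, 0.4, 0, 0, 0, 70, 0, 0, 0.48, 0, 0, 0, 70, 0, 0, 0, 0, 0, 0, 70, 0, 0, 0, 0, 0, 0, 70]'
python3 -c "
from h import *
gr(0);gr(0,.785)"
```

```text
clock: 10.95
eef_pos: [513.4, 132.3, 185.2]
tool_rot: [3.134, -0.389, 0.224]
force: [-0.0, -0.5, 0.3]
width: 70.2
gripper_force: 0.0
t 10.95 pos [513.4 132.3 185.2] rpy [ 3.134 -0.389  0.224] w 70.2 q [-0.07  0.43 -0.37  2.25  1.15  0.23 -2.82]
shift now-axes [ -1.1  -2.4 110.6]
shift after-axes [-1.000e-01 -1.500e+00  1.106e+02] rotvec [ 0.009 -0.009 -0.003]
t 10.95 pos [513.4 132.3 185.2] rpy [ 3.134 -0.389  0.224] w 70.2 q [-0.07  0.43 -0.37  2.25  1.15  0.23 -2.82]
shift now-axes [  6.4  -2.5 109.1]
shift after-axes [-36.2  -1.5 103.1] rotvec [ 0.009  0.396 -0.001]
```

```bash
python3 nudge.py '[0, 0, 0, 0, -0.07, 0, 70, 0, 0, 0, 0, -0.07, 0, 70, 0, 0, 0, 0, 0, 0, 70, 0, 0, 0, 0, 0, 0, 70]'
python3 -c "
from h import *
gr(0,.25)"
```

```text
clock: 11.35
eef_pos: [514.9, 130.8, 186.0]
tool_rot: [3.132, -0.263, 0.22]
force: [0.0, 0.0, 0.0]
width: 69.5
gripper_force: 0.0
t 11.35 pos [514.9 130.8 186. ] rpy [ 3.132 -0.263  0.22 ] w 69.5 q [ 0.12  0.49 -0.62  2.13  0.81  0.47 -2.46]
shift now-axes [  9.1  -4.6 110.4]
shift after-axes [ 10.5  -3.2 110.3] rotvec [ 0.011 -0.012 -0.007]
```

To row units: 10 mm is 0.2, 20 mm is 0.4.

```bash
python3 nudge.py '[0.2, -0.08, 0, 0.01, -0.01, -0.007, 70, 0, 0, 0.4, 0, 0, 0, 60, 0, 0, 0.4, 0, 0, 0, 50, 0, 0, 0.4, 0, 0, 0, 50, 0, 0, 0.2, 0, 0, 0, 50, 0, 0, 0, 0, 0, 0, 50, 0, 0, 0, 0, 0, 0, 50]'
python3 - <<'E'
from h import *
gr(0,.25)
a=[cv2.resize(ctrl.get_image("scene")[140:250,330:480],(600,440),interpolation=cv2.INTER_CUBIC)]
cv2.imwrite("pics/g1.png",a[0])
E
```

```text
clock: 12.05
eef_pos: [540.1, 141.4, 120.7]
tool_rot: [3.14, -0.251, 0.23]
force: [-0.3, -0.4, 1.2]
width: 50.1
gripper_force: 0.0
t 12.05 pos [540.1 141.4 120.7] rpy [ 3.14  -0.251  0.23 ] w 50.1 q [-0.    0.61 -0.46  2.11  0.97  0.36 -2.6 ]
shift now-axes [ 0.5  1.4 40.4]
shift after-axes [ 0.6  1.4 40.4] rotvec [ 0.001 -0.001  0.003]
```

View pics/g1.png

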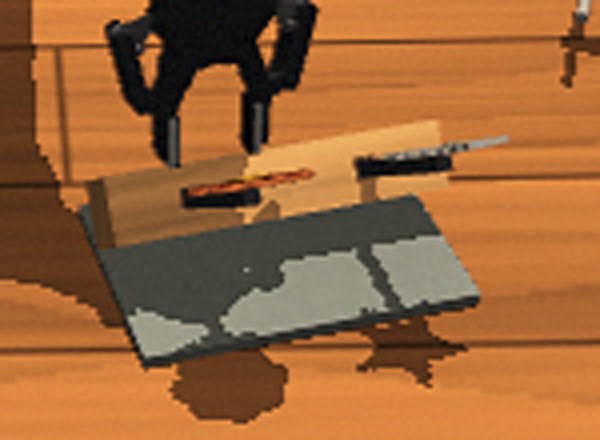

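The open fingers are at (170,150) and (255,145) in the crop, and the head is seen edge-on, spanning (185–310, 190). I'll compare this with the predicted pixels before closing.

```bash
python3 - <<'E'
from h import *
fx,fy,fz=frame(.227);o=np.array([543.3,140.7,97.3])
R=Rn.from_euler('xyz',ctrl.read_state()['tool_rot']);T=ctrl.read_state()['eef_pos']
P=[o,o+85*fx+8*fz,o+85*fx+8*fz+42*fy,o+85*fx+8*fz-42*fy]+[T+R.apply([0,s*25,-10]) for s in(1,-1)]
print(((proj("scene",P)-[330,140])*4).round(0))
E
```

```text
[[207. 190.]
 [245. 168.]
 [308. 157.]
 [182. 179.]
 [175. 153.]
 [246. 141.]]
```

```bash
python3 - <<'E'
from h import *
r=[528.3,204,.227]
print(((proj("scene",W(r,[(60,-125,12),(60,125,12),(-46,-125,86),(-46,125,86),(-28,-65,69)]))-[330,140])*4).round(0))
# refine head: solve origin shift using head px in both views
fx,fy,fz=frame(.227);o=np.array([543.3,140.7,97.3])
c2=np.array([415,140])/4.6125+[150,170]; sc=np.array([248,184])/4+[330,140]
f=lambda p:np.r_[proj("top",p)[0]-c2,proj("scene",p)[0]-sc]
q=least_squares(f,o+85*fx);print(q.x,q.fun)
E
```

```text
[[142. 353.]
 [480. 290.]
 [102. 173.]
 [435. 116.]
 [190. 193.]]
[601.41064347 154.99245011 153.98154226] [-3.22436359e-04 -1.57306106e-05 -3.89338569e-04  4.91557144e-05]
```

The rack pixels agree, and the head droops slightly from play in the hole. I'll go 3 mm deeper and close.

```bash
python3 nudge.py '[0.02, 0.028, 0.3, 0, 0, 0, 50, 0, 0, 0.3, 0, 0, 0, 50, 0, 0, 0.26, 0, 0, 0, 50, 0, 0, 0, 0, 0, 0, 50, 0, 0, 0, 0, 0, 0, 40, 0, 0, 0, 0, 0, 0, 25, 0, 0, 0, 0, 0, 0, 0, 0, 0, 0, 0, 0, 0, 0, 0, 0, 0, 0, 0, 0, 0, 0, 0, 0, 0, 0, 0, 0, 0, 0, 0, 0, 0, 0, 0, 0, 0, 0, 0, 0, 0, 0]'
python3 -c "
from h import *
gr(0,.25)"
```

```text
clock: 13.3
eef_pos: [552.5, 142.6, 79.6]
tool_rot: [3.14, -0.252, 0.228]
force: [-2.4, -0.3, 5.8]
width: 11.2
gripper_force: 59.7
t 13.3 pos [552.5 142.6  79.6] rpy [ 3.14  -0.252  0.228] w 11.2 q [-0.08  0.69 -0.35  2.1   1.12  0.28 -2.74]
shift now-axes [-1.3 -0.2 -2.5]
shift after-axes [-1.3 -0.2 -2.5] rotvec [ 0.001 -0.002  0.001]
```

To row units: 8.6 mm is 0.172, 6.9 mm is 0.138.

```bash
python3 nudge.py '[0.086, 0, -0.052, 0, 0, 0, 0, 0.138, 0, -0.082, 0, 0, 0, 0, 0.138, 0, -0.082, 0, 0, 0, 0, 0.138, 0, -0.082, 0, 0, 0, 0, 0.172, 0, -0.102, 0, 0, 0, 0, 0.172, 0, -0.102, 0, 0, 0, 0, 0.172, 0, -0.102, 0, 0, 0, 0, 0.172, 0, -0.102, 0, 0, 0, 0, 0.172, 0, -0.102, 0, 0, 0, 0, 0.172, 0, -0.102, 0, 0, 0, 0, 0.172, 0, -0.102, 0, 0, 0, 0, 0.172, 0, -0.102, 0, 0, 0, 0]'
python3 nudge.py '[0.172, 0, -0.5, 0, 0, 0, 0, 0.12, 0, -0.6, 0, 0, 0, 0, 0.12, 0, -0.6, 0, 0, 0, 0, 0, 0, 0, 0, 0, 0, 0, 0, 0, 0, 0, 0, 0, 0, 0, 0, 0, 0, 0, 0, 0]'
python3 - <<'E'
from h import *
gr(0,.25)
cv2.imwrite("pics/p1.png",ctrl.get_image("scene"))
E
```

```text
clock: 14.5
eef_pos: [627.5, 160.0, 156.5]
tool_rot: [3.14, -0.251, 0.229]
force: [-0.1, -0.5, -2.5]
width: 10.3
gripper_force: 58.6
clock: 15.1
eef_pos: [625.2, 159.0, 242.1]
tool_rot: [3.139, -0.248, 0.229]
force: [0.1, -0.9, -2.2]
width: 10.3
gripper_force: 58.8
t 15.1 pos [625.2 159.  242.1] rpy [ 3.139 -0.248  0.229] w 10.3 q [ 0.18  0.6  -0.77  1.76  0.67  0.78 -2.24]
shift now-axes [-113.4   -1.   136.7]
shift after-axes [-113.7   -0.6  136.5] rotvec [0.002 0.002 0.002]
```

View pics/p1.png

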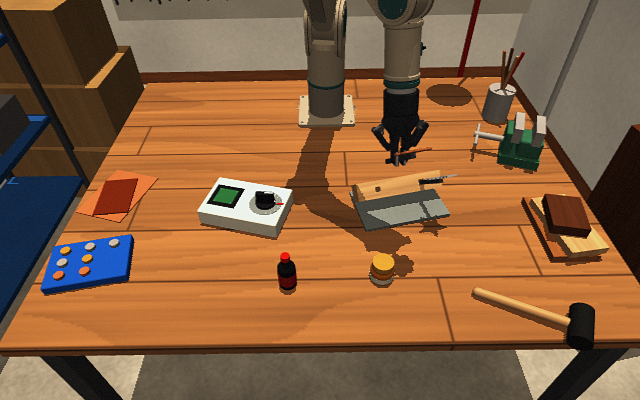

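The flower is out and held, and the rack and star are unmoved. Next I level it, then swing to the scope.

```bash
python3 nudge.py '[0, 0, 0, 0, -0.1, 0, 0, 0, 0, 0, 0, -0.1, 0, 0, 0, 0, 0, 0, -0.1, 0, 0, 0, 0, 0, 0, -0.1, 0, 0, 0, 0, 0, 0, -0.1, 0, 0, 0, 0, 0, 0, -0.1, 0, 0, 0, 0, 0, 0, -0.1, 0, 0, 0, 0, 0, 0, -0.06, 0, 0, 0, 0, 0, 0, 0, 0, 0, 0, 0, 0, 0, 0, 0, 0]'
python3 - <<'E'
from h import *
psi=-.52;d=np.array([np.cos(psi),np.sin(psi),0]);w=np.array([514.2,-296,50])
R=Rn.from_euler('xyz',[np.pi,.51,psi]);g=w+[0,0,92]-81*d   # grip 4 mm ahead of origin
t=g+19*R.apply([0,0,1]);print(t);delta(t,R);delta(t+[0,0,100],R)
s=ctrl.read_state();print("world delta",t-s['eef_pos'])
E
```

```text
clock: 16.15
eef_pos: [625.7, 160.1, 241.9]
tool_rot: [3.14, 0.51, 0.228]
force: [0.1, 0.1, -1.5]
width: 10.7
gripper_force: 58.7
[ 435.85730447 -251.14396286  125.41785435]
t 16.15 pos [625.7 160.1 241.9] rpy [3.14  0.51  0.228] w 10.7 q [-0.03  1.02 -0.72  0.93  0.43  1.85 -1.95]
shift now-axes [-185.8  357.3  237.9]
shift after-axes [ 91.4 451.3  82.3] rotvec [ 0.367 -0.001  0.653]
t 16.15 pos [625.7 160.1 241.9] rpy [3.14  0.51  0.228] w 10.7 q [-0.03  1.02 -0.72  0.93  0.43  1.85 -1.95]
shift now-axes [-234.5  357.5  150.6]
shift after-axes [ 42.6 451.3  -5. ] rotvec [ 0.367 -0.001  0.653]
world delta [-189.8647726  -411.2799915  -116.46446987]
```

```bash
python3 nudge.py '[-0.2, 0.3, 0.12, 0, 0, 0, 0, -0.4, 0.6, 0.26, 0, 0, 0, 0, -0.4, 0.6, 0.26, 0, 0, 0, 0, -0.4, 0.6, 0.26, 0, 0, 0, 0, -0.4, 0.6, 0.26, 0, 0, 0, 0, -0.4, 0.6, 0.26, 0, 0, 0, 0, -0.4, 0.6, 0.26, 0, 0, 0, 0, -0.4, 0.6, 0.26, 0, 0, 0, 0, -0.4, 0.6, 0.26, 0, 0, 0, 0, -0.4, 0.6, 0.26, 0, 0, 0, 0, -0.4, 0.6, 0.26, 0, 0, 0, 0, -0.4, 0.6, 0.26, 0, 0, 0, 0]'
python3 nudge.py '[-0.08, 0.24, 0.02, 0, 0, 0, 0, 0, 0, 0, 0.046, 0, 0.082, 0, 0, 0, 0, 0.046, 0, 0.082, 0, 0, 0, 0, 0.046, 0, 0.082, 0, 0, 0, 0, 0.046, 0, 0.082, 0, 0, 0, 0, 0.046, 0, 0.082, 0, 0, 0, 0, 0.046, 0, 0.082, 0, 0, 0, 0, 0.046, 0, 0.082, 0, 0, 0, 0, 0.046, 0, 0.082, 0, 0, 0, 0, 0, 0, 0, 0, 0, 0, 0, 0, 0, 0, 0]'
python3 - <<'E'
from h import *
psi=-.52;R=Rn.from_euler('xyz',[np.pi,.51,psi])
delta([435.9,-251.1,125.4],R)
E
```

```text
clock: 17.35
eef_pos: [436.3, -239.6, 226.9]
tool_rot: [3.138, 0.507, 0.227]
force: [-0.0, -0.9, -2.5]
width: 10.5
gripper_force: 58.7
clock: 18.45
eef_pos: [436.4, -250.5, 227.7]
tool_rot: [-3.141, 0.507, -0.521]
force: [0.6, 0.1, -1.6]
width: 10.8
gripper_force: 58.8
t 18.45 pos [ 436.4 -250.5  227.7] rpy [-3.141  0.507 -0.521] w 10.8 q [ 0.81  0.78 -0.6   1.48  0.27  1.5  -1.94]
shift now-axes [49.6  0.8 89.5]
shift after-axes [49.8  0.7 89.3] rotvec [-0.001 -0.003 -0.001]
```

```bash
python3 nudge.py '[0.2, 0, 0.36, 0, 0, 0, 0, 0.2, 0, 0.36, 0, 0, 0, 0, 0.2, 0, 0.36, 0, 0, 0, 0, 0.2, 0, 0.36, 0, 0, 0, 0, 0.2, 0.014, 0.34, 0, 0, 0, 0, 0, 0, 0, 0, 0, 0, 0, 0, 0, 0, 0, 0, 0, 0, 0, 0, 0, 0, 0, 0, 0]'
python3 - <<'E'
from h import *
psi=-.52;R=Rn.from_euler('xyz',[np.pi,.51,psi]);delta([435.9,-251.1,125.4],R)
a=cv2.resize(ctrl.get_image("top")[175:285,355:485],(780,660))[:600]
b=cv2.resize(ctrl.get_image("scene")[130:250,180:310],(650,600),interpolation=cv2.INTER_CUBIC)
cv2.imwrite("pics/f1.png",a);cv2.imwrite("pics/f2.png",b)
d=np.array([np.cos(psi),np.sin(psi),0]);h=np.array([514.2,-296,150])
P=[h,h-127*0*d-43*d,h-60*d];print("top",((proj("top",P)-[355,175])*6).round(0).tolist());print("scene",((proj("scene",P)-[180,130])*5).round(0).tolist())
E
```

```text
clock: 19.25
eef_pos: [437.3, -251.2, 126.2]
tool_rot: [-3.141, 0.507, -0.522]
force: [0.7, 0.1, -1.4]
width: 10.9
gripper_force: 58.8
t 19.25 pos [ 437.3 -251.2  126.2] rpy [-3.141  0.507 -0.522] w 10.9 q [ 0.79  0.9  -0.57  1.55  0.33  1.33 -1.97]
shift now-axes [-0.8  0.6  1.3]
shift after-axes [-0.8  0.6  1.3] rotvec [-0.002 -0.003 -0.002]
top [[628.0, 370.0], [574.0, 482.0], [552.0, 526.0]]
scene [[197.0, 190.0], [247.0, 146.0], [266.0, 130.0]]
```

View pics/f1.png

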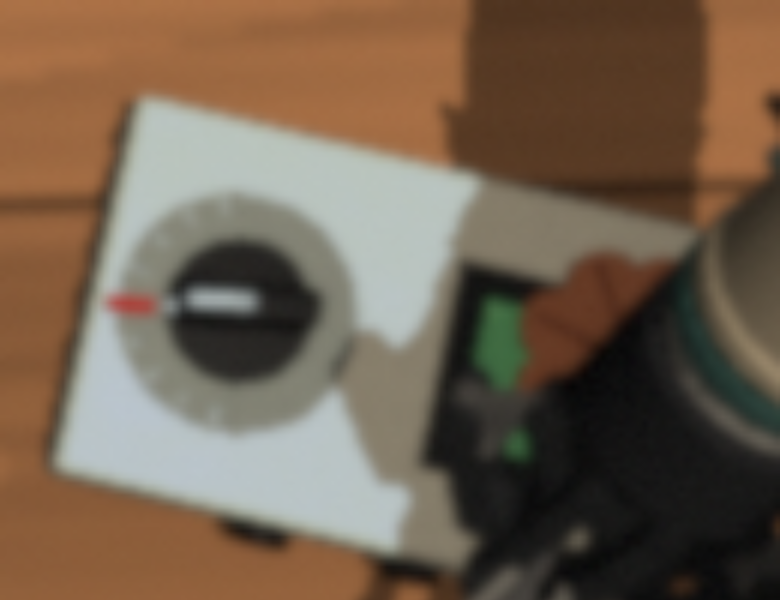

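View pics/f2.png

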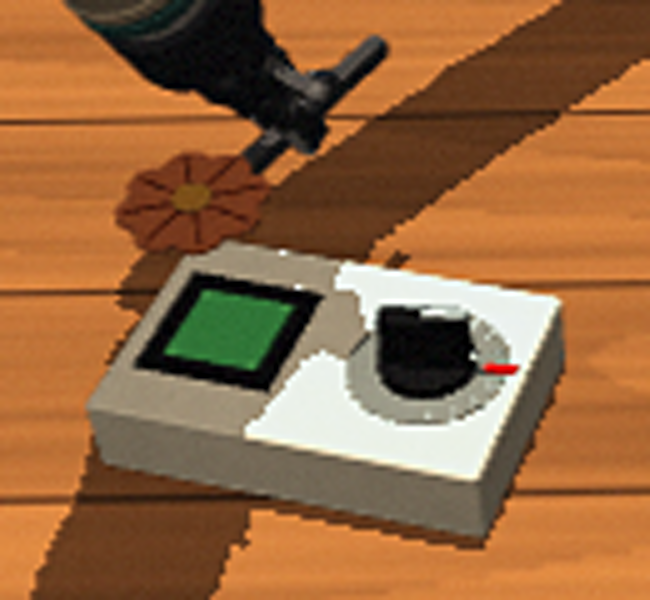

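The head centre is at (192,196) in the scene crop against a predicted (197,190), about 1 px off. The stem slope matches a level flower, and the pointer is in line with the red mark. I'm handing it in.

```bash
python3 nudge.py '[0, 0, 0, 0, 0, 0, 0, 0, 0, 0, 0, 0, 0, 0, 0, 0, 0, 0, 0, 0, 0]'; python3 -c "
from cell import ctrl
print(ctrl.finish_job())"
```

```text
clock: 19.65
eef_pos: [436.5, -251.6, 125.2]
tool_rot: [-3.141, 0.508, -0.524]
force: [-0.6, -0.0, -1.6]
width: 10.9
gripper_force: 58.8
the job is handed in; nothing more can be done
None
```

I've handed in the job at 19.65 s: the focus pointer is on the red mark, and the gripper is holding the copper flower level and face up, about 10 cm above the scope's window; no verdict came back.

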